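# Punch-mark a rack bar through the drill jig

### The arm

A 6-joint arm with a two-finger parallel gripper is mounted at the origin on the work surface. World frame = base frame: x ahead of the robot, y to its left, z up, the work surface at z = 0. Lengths are in m, angles in rad, forces in N, time in s.
With the tool pointing down it reaches from about 0.35 to 0.85 m from the base axis. Payload 8.1 kg.
Tool frame: the origin (TCP) lies between the finger pads; the fingertips stand 11 mm ahead of it and the grasp point (between the pads) lies 8 mm behind it; y points along the fingers, x is the direction in which the jaws open and shut, and the axes are right-handed (so a half turn about y gives the same grasp; the last joint's range is limited). The gripper opens to 93 mm and grips with 3 to 60 N. Pads are 15 mm wide; open, the fingers measure 128 mm over their backs; the gripper's body (75 mm by 188 mm) begins 65 mm behind the grasp point.
Start: joints at [1.021, 0.13, 1.488, -0, 1.523, -0.085], TCP at [0.269, 0.536, 0.23] pointing down, gripper open.
Joint ranges: [-2.96, 2.96], [-0.89, 2.26], [0.02, 2.5], [-1.34, 4.48], [0, 2.73], [-2.66, 2.66]. Speed limits (rad/s): [2.39, 2.39, 2.79, 3.14, 3.14, 3.14].

### API

Orientations are given as a rotation vector (axis times angle).
In Python, from plant import readout, optics, robot gives the robot as it stands.
- The arm moves only by the shell command python3 -m creep 'ROWS' [FORCE]. ROWS is JSON, a list that holds one entry, the list of rows, each a list of 7 numbers: the closure, from 0 (fully open) to 1 (shut), then the shift along the tool's x, y, z in cm, then the turn, a rotation vector about the tool's x, y, z in degrees. In form: [[[grip, x, y, z, wx, wy, wz], ...]]. A call has exactly 8 rows; each row shifts and turns the pose as measured when the row begins, along the tool's axes as they then stand; what a row does not reach is not made up. A row lasts 1/10 s, in which the tool goes at most 50 mm and 8.59 degrees, less where a joint would pass 70% of its speed; a pose out of reach is approached as far as the arm can. A call is refused whole if a number of a shift passes 5 or a number of a turn 8.59, either way. A call with a gripper value outside its range is refused whole. The fingers move at their own pace and stop on an object; FORCE is the grip in N (left out, the last holds). Time passes only in rows, so rows that do not move let the fingers close, or fill a call up. It gives the time, the measured TCP pose, the force and the opening at its end, in the units of the state.
- readout.read_state(): the state, without advancing time (a new reading comes with each control period).
- optics.read_camera(name): name is "side" or "top"; returns a dict with "frame" (400x640x3 uint8, red, green, blue), "depth" (400x640 float32, m along the optical axis (not along the pixel's ray), 0 where there is no reading), "intrinsics" (3x3 intrinsics, pixels), "dist_coeffs" ([k1, k2, p1, p2, k3] as OpenCV has them; the pictures are not rectified), "R" (3x3) and "t" (3): a world point X has camera coordinates R X + t. Camera axes: x right, y down, z forward; pixel columns grow to the right and rows downward; lengths in m; the calibration is good to about 2 mm. A picture is of the moment at which its call begins.
- robot.close_job(): hands the job in, once; it reports no verdict.
The state is a dict: "t": time; "q": joint angles; "dq": joint speeds; "joint_torque": joint torques, N m; "tool_pos": TCP position; "orientation": TCP orientation; "force": force on the tool from outside, world axes, zero at the start; "wrist_torque": the same for the moment, N m; "opening": finger opening in m.
Only numpy, scipy, OpenCV 4.12 (cv2) and the standard library are available. Lean on these libraries where they do the work, as an engineer would, in place of code of your own. Each camera call takes 0.05 s, during which the arm holds its last target. There are 200 camera calls.

### The job

The steel bar clamped in the drill jig needs its mark for drilling: take the automatic centre punch out of the tool stand, put its nose down the jig's wide bush until the point rests on the bar, and press it slowly straight down until its spring trips with a snap, easing off at once rather than bearing down against its stop. Trip it nowhere else. Then stand it upright, fully home, in the stand hole it came from, and leave all the other things where they are.

Things in the scene. Friction and masses are not known exactly. Their poses are not given: they have to be found in the camera images.
- punch_grip (a point): automatic centre punch, a loose plain-steel tool of 0.12 kg standing point down in the stand, collar on the stand's top. Point on its axis half-way up the knurled grip (16 mm thick, 50 mm long): 83 mm above the extended tip, 33 mm above the collar's underside, 39 mm below the top of the cap. z runs up the axis to the cap. The only tool there with both a collar below the grip and a domed cap
- punch: body of that punch; origin on the axis at the extended tip, z to the cap. From the tip up: sliding spindle 5 mm thick, 14 mm long (first 4 mm a cone); nose 9 mm thick, 36 mm long (first 6 mm tapering from 6.4 mm); collar 19 mm thick, 8 mm high; grip; dark cap 18.4 mm thick, 14 mm high; 122 mm in all
- spindle: the punch's sliding spindle; origin at its tip, equal to the punch's origin when out; moves along the punch's z when pressed. Spring: about 2.5 N at the start, rising evenly to about 11 N at 7 mm of travel, where it trips: by 8 mm the force has fallen to about 2 N. A rigid stop follows at 9.5 mm; more than 16 N on the point spoils punch and mark. Resets by itself when lifted
- stand: white tool stand, fixed: a block of 48 (x) by 168 (y) by 56 mm; origin at the centre of its underside, z up. Three upright holes, 12 mm wide and 52 mm deep, along its y axis at -56, 0 and 56 mm; the punch stands in any one of them, a nut driver and a plain punch in the others
- jig: drill jig, fixed: dark base 170 (x) by 74 (y) by 8 mm, two rails and on them an aluminium plate 100 by 70 mm, its top 41 mm above the bench; clamp screw out 23 mm at -y, 18 mm high. Origin at the centre of its underside, z up. The bar lies under the plate along x. Wide bush at x = 22 mm; two narrow ones (13 mm across, 5 mm above the plate, bores too small for the punch) at x = -26 mm
- bush (a point): centre of the mouth of the jig's wide bush: a steel tube 18 mm across with a bore of 10.5 mm, upright, its mouth 49 mm above the bench and its lower end 16 mm below the mouth. The top of the steel bar lies somewhere from 17 to 38 mm below the mouth: the stock differs in thickness (3 to 24 mm) and has to be felt for
- nut_driver: nut driver standing in another hole of the stand: black waisted handle 22 mm thick, its top 58 mm above the stand; to be left alone
- prick_punch: plain solid punch in another hole of the stand: dark eight-sided steel shank 15 mm thick without collar or cap, its top 56 mm above the stand; to be left alone
- bottle_a: reagent bottle with blue cap, 86 mm across, 153 mm high; origin under its centre; to be left alone
- bottle_b: another like it
- bottle_c: amber reagent bottle with blue cap, 70 mm across, 133 mm high; to be left alone
- flask: conical glass flask, 74 mm across, 104 mm high; to be left alone
- vial_tray: white tray of vials, 90 by 130 mm, 36 mm high with the vials; to be left alone
- caliper: digital caliper lying flat, 200 mm long along its y, 68 mm wide, 15 mm high; to be left alone
Things that resemble listed ones, but are neither listed nor needed, are in the scene too. What is shaped like the jig but purple or red is not meant.

How it is judged:
On the way:
1. the punch, upright in the wide bush with its point on the bar, has tripped (z of spindle in the frame of punch above 0.0074 m and horizontal distance between spindle and bush below 0.004 m and z of spindle in the frame of bush below -0.0155 m and angle between punch's own z axis and vertical below 0.12 rad), for 0.06 s.
At the end, for the whole second after the job is handed in: the punch stands at rest in the hole it came from, its grip within 6 mm of where it was at the start (so fully home), within 0.1 rad of upright, its spindle out again to within 2 mm (distance of punch_grip from where it was at the start of the episode below 0.006 m and angle between punch's own z axis and vertical below 0.1 rad and z of spindle in the frame of punch below 0.002 m and linear speed of punch below 0.02 m/s); the robot touches nothing.
It fails at once if the point presses with more than 16 N: rammed down or driven on against the stop (contact force between spindle and anything else above 16 N).
It fails at once if the punch is forced against the jig with more than 25 N (contact force between punch and jig above 25 N).
It fails at once if the punch trips away from the wide bush (z of spindle in the frame of punch above 0.0074 m and horizontal distance between spindle and bush above 0.006 m).
It fails at once if another tool of the stand is moved by more than 15 mm (distance of any of nut_driver, prick_punch from where it was at the start of the episode above 0.015 m).
It fails at once if a bystander is moved by more than 25 mm (distance of any of bottle_a, bottle_b, bottle_c, flask, vial_tray, caliper from where it was at the start of the episode above 0.025 m).
It also fails if it takes over 64 s, if anything falls off the work surface, if the arm or the gripper's body presses on something with over 40 N, if the wrist force passes 120 N, or if a joint passes its speed limit or range.

## Working session

There is one attempt and no reset: what is moved stays moved. The work goes in short steps, Python scripts to look and compute and a shell command to move; the robot and the scene stay as the last step left them, time stands still between calls to the robot, and variables do not carry over. Pictures are saved under pics/ and viewed, about 8 in all and at most 12, crops included, and the job is handed in when it is done.

```bash
mkdir -p pics; ls; cat > h.py <<'E'
import numpy as np, cv2, pickle
from plant import readout, optics, robot
def grab(n,save=None):
    c=optics.read_camera(n)
    c={k:(np.array(v) if not isinstance(v,str) else v) for k,v in c.items()}
    if save: cv2.imwrite('pics/'+save,c['frame'][:,:,::-1])
    pickle.dump(c,open(n+'.pkl','wb')); return c
def rays(c,uv):
    p=cv2.undistortPoints(np.array(uv,float).reshape(-1,1,2),c['intrinsics'],c['dist_coeffs'])[:,0]
    d=np.c_[p,np.ones(len(p))]@c['R']
    return -c['R'].T@c['t'],d
def onz(c,uv,z):
    o,d=rays(c,uv); return o+d*((z-o[2])/d[:,2])[:,None]
def dep(c,uv):
    o,d=rays(c,uv); return o+d*np.array([c['depth'][int(v),int(u)] for u,v in uv])[:,None]
def proj(c,X):
    return cv2.projectPoints(np.array(X,float).reshape(-1,1,3),cv2.Rodrigues(c['R'])[0],c['t'],c['intrinsics'],c['dist_coeffs'])[0][:,0]
E
python3 - <<'E'
from h import *
for n in('top','side'):
    c=grab(n,n+'0.png'); print(n,c['R'].round(3).tolist(),(-c['R'].T@c['t']).round(3),c['intrinsics'][0,0])
print(readout.read_state())
E
```

```text
pics
top [[0.003, -1.0, -0.013], [-0.997, -0.002, -0.078], [0.078, 0.013, -0.997]] [0.465 0.005 1.601] 515.0684442570049
side [[0.736, -0.677, -0.02], [-0.408, -0.419, -0.811], [0.541, 0.605, -0.585]] [ 0.001 -0.638  0.711] 385.7939299171493
{'t': 0.1, 'q': array([ 1.02061210e+00,  1.31051515e-01,  1.48916578e+00, -5.49122069e-06,
        1.52298272e+00, -8.54206155e-02]), 'dq': array([ 8.05448967e-05, -1.82696925e-03, -3.24503937e-03,  1.14803718e-03,
       -5.48765683e-04,  7.56181988e-04]), 'joint_torque': array([ 7.76008656e-04, -5.61339641e+01, -4.93095839e+01,  7.70661095e-02,
        2.90904671e-02, -1.02814772e-04]), 'tool_pos': array([0.26866533, 0.53594523, 0.22871523]), 'orientation': array([-1.39467019, -0.85933663,  0.86168321]), 'force': array([ 0.00188258, -0.33933088, -0.57824843]), 'wrist_torque': array([ 0.00922746,  0.02678569, -0.02428281]), 'opening': 0.09298339354082867}
```

View pics/top0.png

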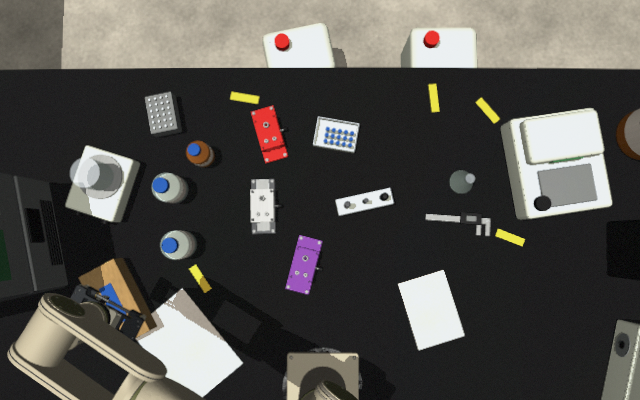

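View pics/side0.png

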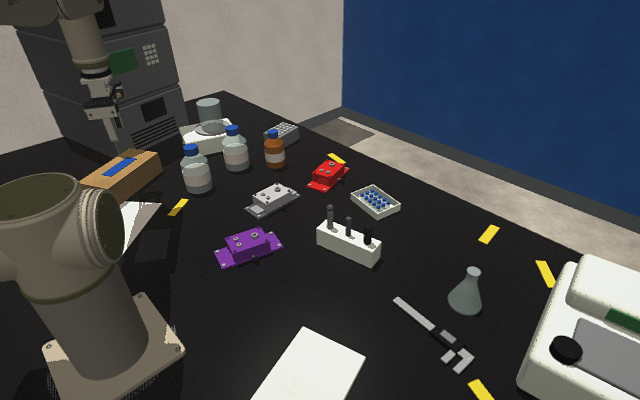

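Top view: the silver jig is at (262,206), with the purple (304,265) and red (269,134) look-alikes excluded. The stand is at (364,201), with tools at about (348,205), (365,201) and (383,197). In the side view they are at (330,215), (348,226) and (367,237). I'll enlarge these before picking one.

```bash
python3 - <<'E'
from h import *
from scipy.spatial.transform import Rotation as Ro
s=readout.read_state(); print(Ro.from_rotvec(s['orientation']).as_matrix().round(3))
t=pickle.load(open('top.pkl','rb')); d=pickle.load(open('side.pkl','rb'))
r=lambda c,x,y,w,h,k:cv2.resize(c['frame'][y:y+h,x:x+w,::-1],(w*k,h*k),interpolation=cv2.INTER_CUBIC)
a=r(t,330,180,70,40,5);b=r(t,240,170,50,70,5)[:, :]
e=r(d,310,200,80,70,5);f=r(d,240,175,70,50,5)
C=np.zeros((600,760,3),np.uint8)
C[0:200,0:350]=a;C[210:560,0:250]=b;C[0:350,355:755]=e;C[350:600,355:705]=f
cv2.imwrite('pics/crop1.png',C)
E
```

```text
[[ 0.448 -0.001 -0.894]
 [ 0.894 -0.001  0.448]
 [-0.002 -1.     0.   ]]
```

View pics/crop1.png

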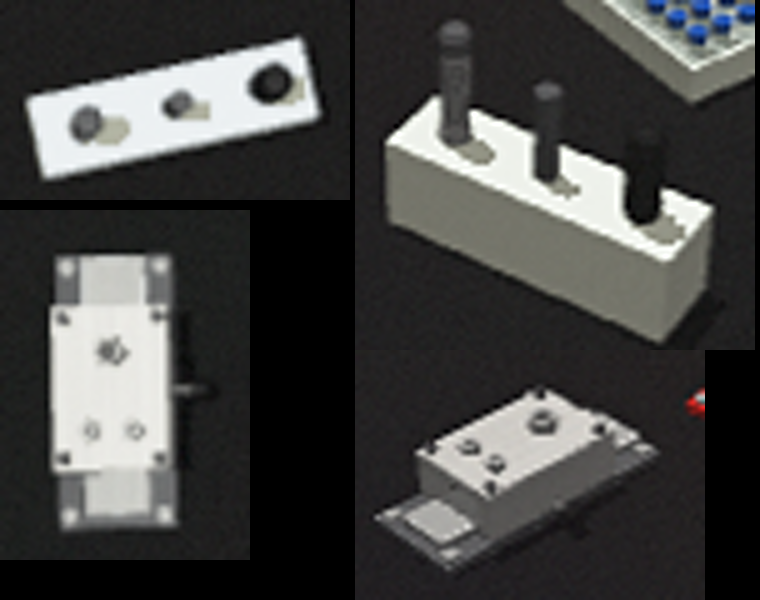

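The crop shows three tools in the stand. The left one, top (348,205) and side (330,215), is tallest with a collar and domed cap, so it's the punch. The middle one, top (365,201), is a plain shank, the prick punch. The right one, top (383,197), is the black nut driver. The jig's wide bush is at about top (262,198). Next I'll measure them.

```bash
cat > m.py <<'E'
from h import *
t=pickle.load(open('top.pkl','rb')); d=pickle.load(open('side.pkl','rb'))
def blob(c,x0,y0,x1,y1,thr,z):
    g=c['frame'].min(2); m=np.zeros_like(g); m[y0:y1,x0:x1]=(g[y0:y1,x0:x1]>thr)*255
    k=max(cv2.findContours(m,cv2.RETR_EXTERNAL,cv2.CHAIN_APPROX_NONE)[0],key=cv2.contourArea)
    P=onz(c,k[:,0]+0.0,z)[:,:2]
    (cx,cy),(w,h),a=cv2.minAreaRect((P*1000).astype(np.float32)); return cx,cy,w,h,a
print('stand',np.round(blob(t,325,175,405,225,140,.056),1))
print('plate',np.round(blob(t,245,170,290,240,190,.041),1))
# tri from two views: cap top of punch
def tri(u,v):
    o1,d1=rays(t,[u]);o2,d2=rays(d,[v]);d1=d1[0];d2=d2[0]
    s=np.linalg.lstsq(np.c_[d1,-d2],o2-o1,rcond=None)[0]; a=o1+d1*s[0];b=o2+d2*s[1]; return ((a+b)/2).round(4),np.linalg.norm(a-b).round(4)
cr=lambda x,y,ox,oy,bx,by:(bx+(x-ox)/5-.4,by+(y-oy)/5-.4)
cap_t=cr(88,122,0,0,330,180); cap_s=cr(456,30,355,0,310,200)
print('cap',tri(cap_t,cap_s),onz(t,[cap_t],.126).round(4))
col_s=cr(457,138,355,0,310,200); print('collar base side@56',onz(d,[col_s],.06).round(4))
b_t=cr(112,350,0,210,240,170); b_s=cr(543,422,355,350,240,175)
print('bush',tri(b_t,b_s),onz(t,[b_t],.049).round(4),onz(d,[b_s],.049).round(4))
for p in((91,430),(135,430)): print('narrow',onz(t,[cr(*p,0,210,240,170)],.046).round(4))
for p in((178,105),(272,84)): print('tool',onz(t,[cr(*p,0,0,330,180)],.112).round(4))
E
python3 m.py
```

```text
stand [ 567.  -126.6   49.3  169.1   12.5]
plate [5.560e+02 1.852e+02 1.524e+02 6.710e+01 5.000e-01]
cap (array([ 0.5541, -0.0721,  0.1296]), np.float64(0.0002)) [[ 0.5542 -0.0722  0.126 ]]
collar base side@56 [[ 0.5534 -0.0739  0.06  ]]
bush (array([0.5768, 0.1822, 0.048 ]), np.float64(0.0024)) [[0.5777 0.1814 0.049 ]] [[0.575  0.1817 0.049 ]]
narrow [[0.5294 0.194  0.046 ]]
narrow [[0.5294 0.1673 0.046 ]]
tool [[ 0.565  -0.1251  0.112 ]]
tool [[ 0.5773 -0.1796  0.112 ]]
```

```bash
cat > w.py <<'E'
# remaining move to target TCP (x y z yaw_deg) in tool axes (cm, deg)
import sys
from h import *
from scipy.spatial.transform import Rotation as Ro
s=readout.read_state(); M=Ro.from_rotvec(s['orientation']); p=s['tool_pos']
x,y,z,yaw=map(float,sys.argv[1:5]); a=np.radians(yaw)
X=np.array([np.cos(a),np.sin(a),0]);Y=np.array([0,0,-1.]);T=Ro.from_matrix(np.c_[X,Y,np.cross(X,Y)])
print('t',s['t'],'tcp',p.round(4),'F',s['force'].round(2),'open',s['opening'],'yaw',np.degrees(np.arctan2(*M.as_matrix()[1::-1,0])).round(2),'tilt',(M.as_matrix()[:,1]).round(4),'q',s['q'].round(2))
print('shift cm',(M.inv().apply(np.array([x,y,z])-p)*100).round(2),'turn deg',(M.inv()*T).as_rotvec(degrees=True).round(2))
E
python3 -m creep '[[[0,0,0,0,0,8.5,0],[0,0,0,0,0,8.5,0],[0,0,0,0,0,8.5,0],[0,0,0,0,0,8.5,0],[0,0,0,0,0,8.5,0],[0,0,0,0,0,8.4,0],[0,0,0,0,0,0,0],[0,0,0,0,0,0,0]]]' 20
python3 w.py .5547 -.072 .2 12.5
```

```text
t: 0.9
tool_pos: [0.2673, 0.5337, 0.2238]
orientation: [-1.573, -0.156, 0.165]
force: [-0.2, 0.2, 0.2]
opening: 0.0929
t 0.9 tcp [0.2673 0.5337 0.2238] F [-0.25  0.19  0.18] open 0.09288212362700493 yaw 11.69 tilt [-0.0054 -0.0087 -0.9999] q [1.02 0.13 1.49 0.   1.52 0.82]
shift cm [ 15.89   2.75 -65.12] turn deg [ 0.42 -0.81 -0.4 ]
```

```bash

python3 -m creep '[[[0,1.1,-0.05,-4.5,0,0,0],[0,1.1,-0.05,-4.5,0,0,0],[0,1.1,-0.05,-4.5,0,0,0],[0,1.1,-0.05,-4.5,0,0,0],[0,1.1,-0.05,-4.5,0,0,0],[0,1.1,-0.05,-4.5,0,0,0],[0,1.1,-0.05,-4.5,0,0,0],[0,1.1,-0.05,-4.5,0,0,0]]]' 20
python3 w.py .5547 -.072 .2 12.5
```

```text
t: 1.7
tool_pos: [0.4335, 0.1945, 0.2276]
orientation: [-1.57, -0.19, 0.202]
force: [1.5, 0.3, 0.8]
opening: 0.0932
t 1.7 tcp [0.4335 0.1945 0.2276] F [1.55 0.35 0.77] open 0.0931907247264365 yaw 14.32 tilt [-0.0066 -0.0094 -0.9999] q [ 0.32 -0.2   1.82 -0.01  1.54  0.07]
shift cm [  5.18   2.93 -28.8 ] turn deg [ 0.44  1.82 -0.49]
```

```bash

python3 -m creep '[[[0,0.8,0,-4.7,0.1,0.3,-0.1],[0,0.8,0,-4.7,0.1,0.3,-0.1],[0,0.8,0,-4.7,0.1,0.3,-0.1],[0,0.8,0,-4.7,0.1,0.3,-0.1],[0,0.8,0,-4.7,0.1,0.3,-0.1],[0,0.8,0,-3.5,0.1,0.3,-0.1],[0,0.4,0,-1.5,0,0,0],[0,0,0,0,0,0,0]]]' 20
python3 w.py .5547 -.072 .2 12.5
```

```text
t: 2.5
tool_pos: [0.5576, -0.0865, 0.2286]
orientation: [-1.559, -0.195, 0.188]
force: [0.3, -0.9, -1.0]
opening: 0.0932
t 2.5 tcp [ 0.5576 -0.0865  0.2286] F [ 0.34 -0.95 -0.95] open 0.09315981630670156 yaw 13.98 tilt [ 0.0041  0.0034 -1.    ] q [-0.25  0.03  1.59  0.    1.51 -0.49]
shift cm [0.05 2.86 1.47] turn deg [-0.13  1.48  0.27]
```

```bash

python3 -m creep '[[[0,0,0,0.8,0,0.8,0.1],[0,0,0.5,0.6,0,0.7,0.1],[0,0,1.5,0,0,0,0],[0,0,1.5,0,0,0,0],[0,0,1.5,0,0,0,0],[0,0,0.7,0,0,0,0],[0,0,0,0,0,0,0],[0,0,0,0,0,0,0]]]' 20
python3 w.py .5547 -.072 .081 12.5; python3 - <<'E'
from h import *
t=grab('top','top1.png'); d=grab('side')
r=lambda c,x,y,w,h,k:cv2.resize(c['frame'][y:y+h,x:x+w,::-1],(w*k,h*k),interpolation=cv2.INTER_CUBIC)
cv2.imwrite('pics/c2.png',np.hstack([r(t,310,160,100,80,4)[:320],r(d,290,160,90,80,4)]))
E
```

```text
t: 3.3
tool_pos: [0.5509, -0.0643, 0.1641]
orientation: [-1.558, -0.175, 0.181]
force: [0.7, -0.1, 0.6]
opening: 0.0933
t 3.3 tcp [ 0.5509 -0.0643  0.1641] F [ 0.67 -0.06  0.57] open 0.09328634243907481 yaw 12.99 tilt [-0.0042  0.005  -1.    ] q [-0.21  0.05  1.69  0.    1.4  -0.44]
shift cm [ 0.23  8.31 -0.88] turn deg [-0.33  0.49 -0.17]
```

View pics/c2.png

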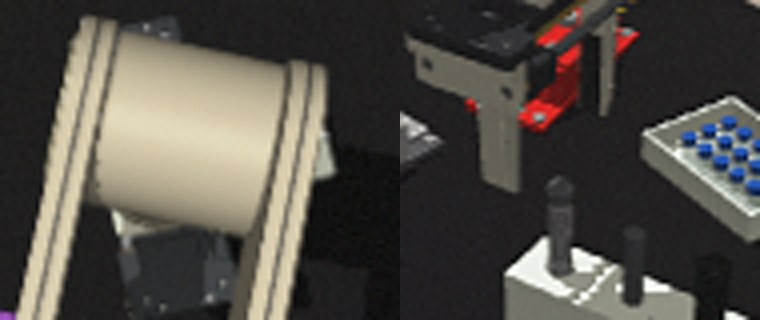

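The side crop shows the open fingers above and straddling the punch, which is at crop (560,230). I'll correct the last few millimetres and descend.

```bash

python3 -m creep '[[[0,0.1,0,-0.4,0,0,0],[0,0.1,0.4,-0.3,0,0.3,0],[0,0,0.9,-0.1,0,0,0],[0,0,0.9,0,0,0,0],[0,0,0.9,0,0,0,0],[0,0,0.9,0,0,0,0],[0,0,0.4,0,0,0,0],[0,0,0,0,0,0,0]]]' 20
python3 w.py .5547 -.072 .081 12.5
```

```text
t: 4.2
tool_pos: [0.5559, -0.0732, 0.1177]
orientation: [-1.559, -0.171, 0.173]
force: [-0.2, -0.5, 0.1]
opening: 0.0929
t 4.2 tcp [ 0.5559 -0.0732  0.1177] F [-0.18 -0.48  0.11] open 0.09287899716314374 yaw 12.58 tilt [-0.0016  0.0043 -1.    ] q [-0.22  0.11  1.72  0.    1.31 -0.45]
shift cm [-0.09  3.67  0.12] turn deg [-0.26  0.08 -0.03]
```

```bash

python3 -m creep '[[[0,-0.05,0.7,0.1,-0.2,0,0],[0,-0.05,0.7,0,0,0,0],[0,0,0.7,0,0,0,0],[0,0,0.7,0,0,0,0],[0,0,0.4,0,0,0,0],[0,0,0.1,0,0,0,0],[0,0,0,0,0,0,0],[0,0,0,0,0,0,0]]]' 20
python3 w.py .5547 -.072 .081 12.5
```

```text
t: 5.0
tool_pos: [0.5548, -0.0721, 0.0821]
orientation: [-1.563, -0.172, 0.173]
force: [-0.6, -0.2, -0.6]
opening: 0.0926
t 5.0 tcp [ 0.5548 -0.0721  0.0821] F [-0.61 -0.22 -0.65] open 0.09264659800547377 yaw 12.6 tilt [-3.e-04  5.e-04 -1.e+00] q [-0.22  0.14  1.75  0.    1.25 -0.44]
shift cm [-0.01  0.11  0.02] turn deg [-0.03  0.1  -0.01]
```

```bash

python3 -m creep '[[[1,0,0,0,0,0,0],[1,0,0,0,0,0,0],[1,0,0,0,0,0,0],[1,0,0,0,0,0,0],[1,0,0,0,0,0,0],[1,0,0,0,0,0,0],[1,0,0,0,0,0,0],[1,0,0,0,0,0,0]]]' 45
python3 w.py .5547 -.072 .081 12.5
```

```text
t: 5.8
tool_pos: [0.5557, -0.0723, 0.0834]
orientation: [-1.564, -0.174, 0.171]
force: [-0.2, 0.8, 0.1]
opening: 0.0339
t 5.8 tcp [ 0.5557 -0.0723  0.0834] F [-0.18  0.82  0.06] open 0.03385557289552106 yaw 12.6 tilt [ 1.8e-03  1.0e-04 -1.0e+00] q [-0.22  0.14  1.75  0.    1.25 -0.44]
shift cm [-0.09  0.24  0.06] turn deg [0.02 0.1  0.1 ]
```

```bash

python3 -m creep '[[[1,-0.05,0.1,0,0,0,0],[1,0,0,0,0,0,0],[1,0,0,0,0,0,0],[1,0,0,0,0,0,0],[1,0,0,0,0,0,0],[1,0,0,0,0,0,0],[1,0,0,0,0,0,0],[1,0,0,0,0,0,0]]]' 45
python3 w.py .5547 -.072 .2 12.5
```

```text
t: 6.6
tool_pos: [0.5552, -0.0725, 0.0822]
orientation: [-1.564, -0.174, 0.171]
force: [-0.5, -0.2, 0.8]
opening: 0.0164
t 6.6 tcp [ 0.5552 -0.0725  0.0822] F [-0.46 -0.21  0.8 ] open 0.016393172704716068 yaw 12.6 tilt [ 1.8e-03  1.0e-04 -1.0e+00] q [-0.22  0.14  1.75  0.    1.24 -0.44]
shift cm [-1.000e-02 -1.178e+01  5.000e-02] turn deg [0.02 0.1  0.1 ]
```

```bash

python3 -m creep '[[[1,0,-0.6,0,0,0,0],[1,0,-1.2,0,0,0,0],[1,0,-1.4,0,0,0,0],[1,0,-1.4,0,0,0,0],[1,0,-1.4,0,0,0,0],[1,0,-1.4,0,0,0,0],[1,0,-0.6,0,0,0,0],[1,0,0,0,0,0,0]]]' 45
python3 w.py .5765 .1817 .16 12.6
```

```text
t: 7.4
tool_pos: [0.5558, -0.0726, 0.1718]
orientation: [-1.565, -0.176, 0.169]
force: [0.3, 0.0, -1.3]
opening: 0.0167
t 7.4 tcp [ 0.5558 -0.0726  0.1718] F [ 0.3   0.03 -1.28] open 0.01671569975517055 yaw 12.6 tilt [ 4.9e-03 -6.0e-04 -1.0e+00] q [-0.22  0.05  1.68  0.    1.41 -0.44]
shift cm [ 7.56  1.17 24.37] turn deg [ 0.1  -0.    0.27]
```

```bash

python3 -m creep '[[[1,0.6,0,2,0,0,0.1],[1,1.1,0,3.5,0,0,0.1],[1,1.1,0,3.5,0,0,0.1],[1,1.1,0,3.5,0,0,0],[1,1.1,0,3.5,0,0,0],[1,1.0,0,3.0,0,0,0],[1,0.6,0,2,0,0,0],[1,0.3,0,0.7,0,0,0]]]' 45
python3 w.py .5765 .1817 .16 12.6
```

```text
t: 8.2
tool_pos: [0.5746, 0.1602, 0.1671]
orientation: [-1.567, -0.164, 0.174]
force: [-0.1, 0.3, -1.7]
opening: 0.0163
t 8.2 tcp [0.5746 0.1602 0.1671] F [-0.14  0.3  -1.75] open 0.016306914469182334 yaw 12.33 tilt [-0.0058 -0.0034 -1.    ] q [ 0.19  0.16  1.57 -0.    1.42 -0.03]
shift cm [0.65 0.7  2.07] turn deg [ 0.12 -0.27 -0.36]
```

```bash

python3 -m creep '[[[1,0.3,0,0.9,0.1,-0.2,-0.2],[1,0.2,0,0.7,0,0,-0.1],[1,0.1,0,0.3,0,0,0],[1,0,0.1,0,0,0,0],[1,0,0.2,0,0,0,0],[1,0,0.2,0,0,0,0],[1,0,0,0,0,0,0],[1,0,0,0,0,0,0]]]' 45
python3 w.py .5765 .1817 .16 12.6
python3 - <<'E'
from h import *
t=grab('top'); d=grab('side')
r=lambda c,x,y,w,h,k:cv2.resize(c['frame'][y:y+h,x:x+w,::-1],(w*k,h*k),interpolation=cv2.INTER_CUBIC)
cv2.imwrite('pics/c3.png',np.hstack([r(t,240,170,50,75,8),r(d,240,150,50,75,8)]))
for q in((.577,.1817,.049),(.577,.1817,.081)): print(proj(d,[q]),proj(t,[q]))
E
```

```text
t: 9.0
tool_pos: [0.5762, 0.1776, 0.1601]
orientation: [-1.566, -0.167, 0.172]
force: [0.2, -0.1, -2.0]
opening: 0.0166
t 9.0 tcp [0.5762 0.1776 0.1601] F [ 0.18 -0.08 -1.96] open 0.016616262468165985 yaw 12.38 tilt [-0.0029 -0.0021 -1.    ] q [ 0.21  0.18  1.56 -0.    1.4  -0.  ]
shift cm [0.11 0.01 0.39] turn deg [ 0.08 -0.22 -0.19]
[[277.70524609 188.75137002]] [[261.90006171 197.83324575]]
[[276.88810086 180.01594374]] [[260.68100047 197.05278029]]
```

View pics/c3.png

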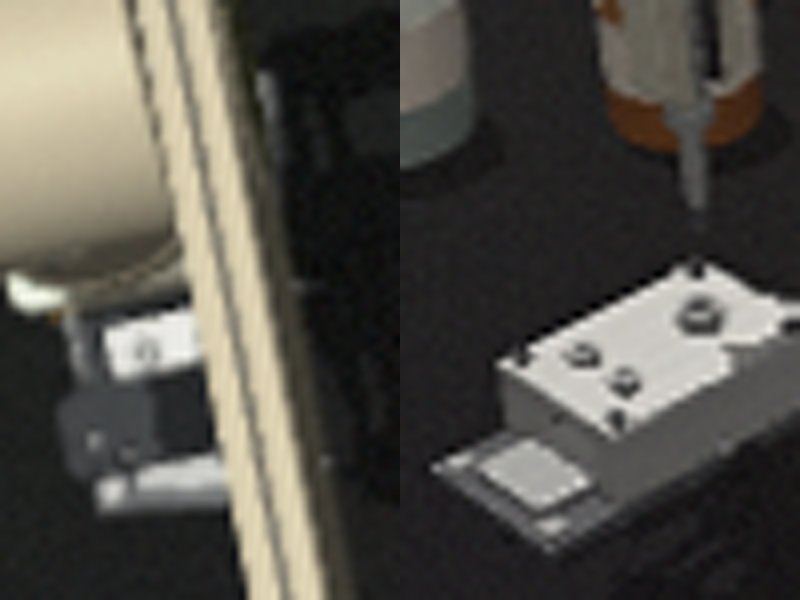

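The side crop shows the punch upright above the wide bush. Bush mouth is at crop (700,316), which is px (277.1,189), and the nose end is at crop (696,207). The top view is blocked by the arm, so I'll check the punch against the bush in the side view.

```bash
python3 - <<'E'
from h import *
d=pickle.load(open('side.pkl','rb'))
q=lambda z:(.5762,.1776,z)
for n,z in(('tip',.0839),('noseend',.0979),('noseend+6',.1039),('collar low',.1339)):print(n,proj(d,[q(z)]).round(2))
print('bush per mm x,y,z',[(proj(d,[np.array([.577,.1817,.049])+.001*e])-proj(d,[(.577,.1817,.049)])).round(2).tolist() for e in np.eye(3)])
g=d['frame'].astype(int).sum(2)
for r in range(160,184): print(r,g[r,268:288])
for r in range(183,196): print(r,g[r,268:288])
E
```

```text
tip [[277.44 179.83]]
noseend [[277.07 175.9 ]]
noseend+6 [[276.92 174.2 ]]
collar low [[276.11 165.54]]
bush per mm x,y,z [[[0.25, -0.13]], [[-0.2, -0.13]], [[-0.03, -0.27]]]
160 [310 267 279 288 283 278 272 270 246 199 269 280 258 316 262 152 110 102
 100  97]
161 [319 317 274 266 285 290 275 268 259 179 228 334 314 248 163 119 117 103
 100 107]
162 [172 183 275 276 255 241 251 265 261 216 228 171 134 123 133 124 107 100
 104  99]
163 [128 124 127 144 139 229 228 237 241 246 255 176 142 132 126 118 118  89
  64  96]
164 [130 135 134 141 157 202 236 259 274 239 210 162 121 131 124 127 112  79
  70  67]
165 [134 135 136 142 140 206 229 231 227 228 191 149 137 134 126 137  93  77
  76  65]
166 [131 140 133 139 137 144 188 231 234 202 155 133 133 133 131  94  72  73
  73  76]
167 [108 142 138 136 149 141 144 214 243 198 153 141 139 104  90  75  72  74
  68  78]
168 [ 83  71  88 114 114 116 137 217 240 188 110  78  72  58  71  71  82  74
  66  73]
169 [ 94  93  72  60  78  65  82 203 244 221 128  71  75  67  73  57  62  78
  73  99]
170 [ 97 104  99  96  89  61  59 212 238 237 127  54  
[... 1594 characters left out ...]
300]
188 [617 603 600 597 597 604 586 416 238 200 304 435 473 564 599 609 611 619
 632 589]
189 [597 595 596 596 602 617 474 333 439 476 405 244 412 580 611 613 607 612
 613 639]
190 [592 595 597 608 600 605 457 255 219 231 224 183 438 591 611 603 602 609
 640 408]
191 [596 602 600 592 600 603 613 392 232 226 240 283 553 615 604 616 624 632
 644 384]
192 [597 594 599 601 599 596 600 602 618 624 617 613 617 627 640 640 638 440
 333 332]
193 [597 600 601 595 594 594 607 608 612 607 604 610 415 319 333 332 329 325
 289 262]
194 [602 604 596 593 606 607 602 603 596 605 610 623 624 427 314 329 296 295
 266 255]
195 [573 601 605 608 601 599 594 602 613 614 609 605 629 426 306 304 268 253
 254 251]
```

```bash

python3 -m creep '[[[1,0.1,0.2,0.4,0.1,-0.2,-0.2],[1,0,0.5,0,0,0,0],[1,0,0.6,0,0,0,0],[1,0,0.6,0,0,0,0],[1,0,0.5,0,0,0,0],[1,0,0.2,0,0,0,0],[1,0,0,0,0,0,0],[1,0,-0.05,0,0,0,0]]]' 45
python3 w.py .577 .182 .128 12.6
```

```text
t: 9.9
tool_pos: [0.5757, 0.1822, 0.1313]
orientation: [-1.564, -0.172, 0.174]
force: [-0.8, -0.8, -0.4]
opening: 0.0164
t 9.9 tcp [0.5757 0.1822 0.1313] F [-0.75 -0.84 -0.44] open 0.016396446098360586 yaw 12.62 tilt [-1.1e-03  2.0e-04 -1.0e+00] q [0.22 0.21 1.59 0.   1.35 0.  ]
shift cm [ 0.12  0.33 -0.05] turn deg [-0.03  0.02 -0.06]
```

```bash

python3 -m creep '[[[1,0.1,0.1,-0.05,0,0,0],[1,0,0.05,0,0,0,0],[1,0,0,0,0,0,0],[1,0,0,0,0,0,0],[1,0,0,0,0,0,0],[1,0,0,0,0,0,0],[1,0,0,0,0,0,0],[1,0,0,0,0,0,0]]]' 45
python3 w.py .577 .182 .128 12.6
python3 - <<'E'
from h import *
fr=[optics.read_camera('side') for _ in range(4)]
d=fr[0]; f=np.mean([np.array(c['frame'],float) for c in fr],0)
x,y,w,h,k=262,165,30,32,18
I=cv2.resize(f[y:y+h,x:x+w,::-1].astype(np.uint8),(w*k,h*k),interpolation=cv2.INTER_CUBIC)
cv2.imwrite('pics/c4.png',I)
for n,z in(('mouth',.049),('tip',.052),('nose',.066)): print(n,(proj(d,[(.577,.182,z)])))
E
```

```text
t: 10.7
tool_pos: [0.5778, 0.1821, 0.1311]
orientation: [-1.563, -0.174, 0.172]
force: [0.3, 0.6, -1.4]
opening: 0.0166
t 10.7 tcp [0.5778 0.1821 0.1311] F [ 0.29  0.58 -1.42] open 0.016617137500272935 yaw 12.62 tilt [ 1.1e-03  7.0e-04 -1.0e+00] q [0.22 0.21 1.58 0.   1.35 0.  ]
shift cm [-0.08  0.31  0.01] turn deg [-0.02  0.02  0.07]
mouth [[277.6453926  188.71281477]]
tip [[277.56981115 187.90560223]]
nose [[277.21410137 184.10693871]]
```

View pics/c4.png

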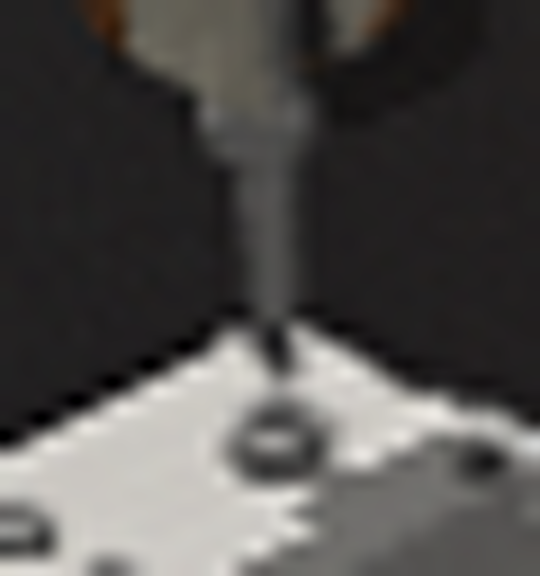

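The side crop shows the spindle point at about crop (281,375), directly above the bush mouth at (279,435), with about 0.7 mm lateral correction left. I'll correct that and feel downwards.

```bash

python3 -m creep '[[[1,-0.08,0,0,0,0,0],[1,0,0.15,0,0,0,0],[1,0,0.15,0,0,0,0],[1,0,0.15,0,0,0,0],[1,0,0.15,0,0,0,0],[1,0,0.1,0,0,0,0],[1,0,0,0,0,0,0],[1,0,0,0,0,0,0]]]' 45
python3 w.py .577 .182 .115 12.6
```

```text
t: 11.7
tool_pos: [0.5767, 0.1818, 0.123]
orientation: [-1.563, -0.173, 0.172]
force: [0.1, -0.6, -0.0]
opening: 0.0165
t 11.7 tcp [0.5767 0.1818 0.123 ] F [ 0.11 -0.62 -0.01] open 0.016507203382136185 yaw 12.61 tilt [ 5.e-04  6.e-04 -1.e+00] q [0.22 0.21 1.59 0.   1.33 0.  ]
shift cm [0.03 0.8  0.01] turn deg [-0.03  0.01  0.03]
```

```bash

python3 -m creep '[[[1,0.02,0.1,0,0,0,0],[1,0,0.1,0,0,0,0],[1,0,0.1,0,0,0,0],[1,0,0.05,0,0,0,0],[1,0,0,0,0,0,0],[1,0,0,0,0,0,0],[1,0,0,0,0,0,0],[1,0,0,0,0,0,0]]]' 45
python3 w.py .577 .182 .115 12.6; python3 - <<'E'
from h import *
import time
F=[]
for _ in range(5):
    optics.read_camera('side'); F.append(readout.read_state()['force'])
print(np.mean(F,0),np.std(F,0))
E
```

```text
t: 12.5
tool_pos: [0.577, 0.1819, 0.1194]
orientation: [-1.563, -0.173, 0.172]
force: [0.8, -0.1, -0.8]
opening: 0.0159
t 12.5 tcp [0.577  0.1819 0.1194] F [ 0.75 -0.06 -0.84] open 0.01593447299409286 yaw 12.62 tilt [ 7.e-04  6.e-04 -1.e+00] q [0.22 0.22 1.59 0.   1.33 0.  ]
shift cm [-0.    0.44  0.01] turn deg [-0.03  0.02  0.05]
[ 0.1633811  -0.35663382 -1.32947811] [0.20676725 0.50773742 0.46266259]
```

```bash
cat > f.py <<'E'
from h import *
F=[]
for _ in range(4):
    optics.read_camera('side'); F.append(np.r_[readout.read_state()['force'],readout.read_state()['tool_pos']*1000])
print(np.mean(F,0).round(2))
E
python3 -m creep '[[[1,0,0.1,0,0,0,0],[1,0,0.15,0,0,0,0],[1,0,0.15,0,0,0,0],[1,0,0.15,0,0,0,0],[1,0,0.1,0,0,0,0],[1,0,0,0,0,0,0],[1,0,0,0,0,0,0],[1,0,0,0,0,0,0]]]' 45
python3 f.py
```

```text
t: 13.55
tool_pos: [0.5768, 0.1819, 0.112]
orientation: [-1.563, -0.173, 0.173]
force: [0.2, -0.1, -0.9]
opening: 0.0167
[-3.5000e-01 -2.2000e-01 -1.4000e+00  5.7690e+02  1.8188e+02  1.1209e+02]
```

```bash

python3 -m creep '[[[1,0,0.1,0,0,0,0],[1,0,0.1,0,0,0,0],[1,0,0.1,0,0,0,0],[1,0,0.05,0,0,0,0],[1,0,0,0,0,0,0],[1,0,0,0,0,0,0],[1,0,0,0,0,0,0],[1,0,0,0,0,0,0]]]' 45
python3 f.py
```

```text
t: 14.55
tool_pos: [0.577, 0.1819, 0.1084]
orientation: [-1.563, -0.173, 0.172]
force: [-0.3, 0.3, -1.1]
opening: 0.0163
[-5.0000e-02 -2.2000e-01 -1.3100e+00  5.7696e+02  1.8192e+02  1.0836e+02]
```

```bash

python3 -m creep '[[[1,0,0.1,0,0,0,0],[1,0,0.1,0,0,0,0],[1,0,0.1,0,0,0,0],[1,0,0.05,0,0,0,0],[1,0,0,0,0,0,0],[1,0,0,0,0,0,0],[1,0,0,0,0,0,0],[1,0,0,0,0,0,0]]]' 45
python3 f.py
```

```text
t: 15.55
tool_pos: [0.5771, 0.182, 0.1046]
orientation: [-1.563, -0.174, 0.172]
force: [-1.0, 0.5, -1.1]
opening: 0.0166
[ 1.0000e-01 -2.0000e-02 -1.1800e+00  5.7704e+02  1.8205e+02  1.0460e+02]
```

```bash

python3 -m creep '[[[1,0,0.1,0,0,0,0],[1,0,0.1,0,0,0,0],[1,0,0.1,0,0,0,0],[1,0,0.05,0,0,0,0],[1,0,0,0,0,0,0],[1,0,0,0,0,0,0],[1,0,0,0,0,0,0],[1,0,0,0,0,0,0]]]' 45
python3 f.py
```

```text
t: 16.55
tool_pos: [0.577, 0.182, 0.1007]
orientation: [-1.563, -0.174, 0.172]
force: [-0.2, -0.5, -1.0]
opening: 0.016
[ 5.2000e-01  6.2000e-01 -8.5000e-01  5.7704e+02  1.8205e+02  1.0075e+02]
```

```bash

python3 -m creep '[[[1,0,0.1,0,0,0,0],[1,0,0.1,0,0,0,0],[1,0,0.05,0,0,0,0],[1,0,0,0,0,0,0],[1,0,0,0,0,0,0],[1,0,0,0,0,0,0],[1,0,0,0,0,0,0],[1,0,0,0,0,0,0]]]' 45
python3 f.py
```

```text
t: 17.55
tool_pos: [0.5771, 0.1821, 0.0981]
orientation: [-1.563, -0.174, 0.172]
force: [-0.4, 0.6, -2.1]
opening: 0.0165
[-5.0000e-02  4.6000e-01 -1.4400e+00  5.7707e+02  1.8207e+02  9.8040e+01]
```

```bash

python3 -m creep '[[[1,0,0.1,0,0,0,0],[1,0,0.1,0,0,0,0],[1,0,0.1,0,0,0,0],[1,0,0.05,0,0,0,0],[1,0,0,0,0,0,0],[1,0,0,0,0,0,0],[1,0,0,0,0,0,0],[1,0,0,0,0,0,0]]]' 45
python3 f.py
```

```text
t: 18.55
tool_pos: [0.5771, 0.1821, 0.0942]
orientation: [-1.563, -0.174, 0.172]
force: [0.4, 0.8, -1.6]
opening: 0.0165
[ 3.0000e-02  3.7000e-01 -1.8100e+00  5.7707e+02  1.8209e+02  9.4200e+01]
```

```bash

python3 -m creep '[[[1,0,0.1,0,0,0,0],[1,0,0.1,0,0,0,0],[1,0,0.1,0,0,0,0],[1,0,0.05,0,0,0,0],[1,0,0,0,0,0,0],[1,0,0,0,0,0,0],[1,0,0,0,0,0,0],[1,0,0,0,0,0,0]]]' 45
python3 f.py
```

```text
t: 19.55
tool_pos: [0.5771, 0.1821, 0.0904]
orientation: [-1.563, -0.174, 0.172]
force: [-0.2, 0.1, -1.4]
opening: 0.0163
[ -0.     0.68  -1.26 577.11 182.11  90.42]
```

```bash

python3 -m creep '[[[1,0,0.1,0,0,0,0],[1,0,0.1,0,0,0,0],[1,0,0.05,0,0,0,0],[1,0,0,0,0,0,0],[1,0,0,0,0,0,0],[1,0,0,0,0,0,0],[1,0,0,0,0,0,0],[1,0,0,0,0,0,0]]]' 45
python3 f.py
```

```text
t: 20.55
tool_pos: [0.5777, 0.1822, 0.0888]
orientation: [-1.563, -0.175, 0.171]
force: [0.3, -0.3, 0.5]
opening: 0.0165
[-6.2000e-01  3.2000e-01  7.3000e-01  5.7770e+02  1.8222e+02  8.8840e+01]
```

Contact at TCP z ≈ 0.0888, so the bar top is near 0.0125 (about 36 mm below the mouth). The trip is expected near TCP z 0.082. I'll press in small steps.

```bash

python3 -m creep '[[[1,0,0.1,0,0,0,0],[1,0,0,0,0,0,0],[1,0,0,0,0,0,0],[1,0,0,0,0,0,0],[1,0,0.1,0,0,0,0],[1,0,0.1,0,0,0,0],[1,0,0.1,0,0,0,0],[1,0,0.1,0,0,0,0]]]' 45
python3 f.py
```

```text
t: 21.55
tool_pos: [0.5786, 0.1824, 0.0851]
orientation: [-1.563, -0.176, 0.169]
force: [-2.5, -0.0, 6.0]
opening: 0.0166
[-1.8200e+00  5.0000e-02  6.2800e+00  5.7855e+02  1.8242e+02  8.5080e+01]
```

```bash

python3 -m creep '[[[1,-0.08,0.02,0,0,0,0],[1,-0.05,0.02,0,0,0,0],[1,-0.03,0.02,0,0,0,0],[1,-0.02,0.02,0,0,0,0],[1,-0.02,0.02,0,0,0,0],[1,0,0.02,0,0,0,0],[1,0,0.1,0,0,0,0],[1,0,0.1,0,0,0,0]]]' 45
python3 f.py; python3 w.py .577 .182 .0815 12.6
```

```text
t: 22.55
tool_pos: [0.5782, 0.1823, 0.084]
orientation: [-1.562, -0.179, 0.166]
force: [-2.1, -0.7, 7.1]
opening: 0.0165
[-1.5900e+00 -3.1000e-01  7.1700e+00  5.7824e+02  1.8237e+02  8.4030e+01]
t 22.75 tcp [0.5783 0.1824 0.0841] F [-1.45  0.1   6.83] open 0.016450295834207884 yaw 12.62 tilt [ 0.0081  0.0025 -1.    ] q [0.22 0.25 1.62 0.   1.26 0.  ]
shift cm [-0.14  0.26 -0.01] turn deg [-0.04  0.02  0.49]
```

```bash

python3 -m creep '[[[1,-0.05,0.03,0,0,0,0.2],[1,-0.05,0.03,0,0,0,0.2],[1,-0.03,0.03,0,0,0,0.1],[1,-0.02,0.03,0,0,0,0],[1,0,0.05,0,0,0,0],[1,0,0.1,0,0,0,0],[1,0,0.1,0,0,0,0],[1,0,0.1,0,0,0,0]]]' 45
python3 f.py; python3 w.py .577 .182 .0815 12.6
```

```text
t: 23.55
tool_pos: [0.5788, 0.1825, 0.0825]
orientation: [-1.563, -0.176, 0.17]
force: [-3.0, -0.0, 8.7]
opening: 0.0164
[-2.7800e+00 -1.7000e-01  8.2500e+00  5.7879e+02  1.8250e+02  8.2500e+01]
t 23.75 tcp [0.5788 0.1825 0.0826] F [-2.67  0.3   8.21] open 0.016491487126128107 yaw 12.62 tilt [ 0.0036  0.0015 -1.    ] q [0.22 0.26 1.62 0.   1.26 0.  ]
shift cm [-0.19  0.11 -0.01] turn deg [-0.04  0.02  0.22]
```

```bash

python3 -m creep '[[[1,-0.05,0.03,0,0,0,0.1],[1,-0.05,0.03,0,0,0,0.1],[1,-0.03,0.03,0,0,0,0],[1,0,0.03,0,0,0,0],[1,0,0.03,0,0,0,0],[1,0,0.05,0,0,0,0],[1,0,0.1,0,0,0,0],[1,0,0.1,0,0,0,0]]]' 45
python3 f.py; python3 w.py .577 .182 .0815 12.6
```

```text
t: 24.55
tool_pos: [0.5789, 0.1826, 0.0824]
orientation: [-1.563, -0.175, 0.171]
force: [-3.6, -0.6, 8.2]
opening: 0.0166
[-3.2700e+00 -4.8000e-01  8.3300e+00  5.7884e+02  1.8254e+02  8.2370e+01]
t 24.75 tcp [0.5788 0.1825 0.0824] F [-2.74 -0.73  9.29] open 0.016295120843715292 yaw 12.63 tilt [ 0.0029  0.0013 -1.    ] q [0.22 0.26 1.62 0.   1.26 0.  ]
shift cm [-0.19  0.09 -0.01] turn deg [-0.03  0.03  0.18]
```

```bash

python3 -m creep '[[[1,-0.03,0.08,0,0,0,0],[1,-0.03,0.08,0,0,0,0],[1,-0.03,0.08,0,0,0,0],[1,-0.03,0.08,0,0,0,0],[1,-0.03,0.1,0,0,0,0],[1,-0.03,0.1,0,0,0,0],[1,-0.03,0.1,0,0,0,0],[1,-0.03,0.13,0,0,0,0]]]' 45
python3 f.py; python3 w.py .577 .182 .0815 12.6
```

```text
t: 25.55
tool_pos: [0.5783, 0.1824, 0.0798]
orientation: [-1.563, -0.179, 0.168]
force: [-1.6, 0.1, 3.6]
opening: 0.0164
[-1.1200e+00  3.2000e-01  2.3200e+00  5.7792e+02  1.8234e+02  7.9070e+01]
t 25.75 tcp [0.5779 0.1823 0.079 ] F [-0.51  0.77  2.69] open 0.016406283413544307 yaw 12.64 tilt [ 0.0059  0.0018 -1.    ] q [ 0.22  0.26  1.63  0.    1.25 -0.  ]
shift cm [-0.09 -0.25 -0.01] turn deg [-0.03  0.04  0.35]
```

It has tripped: the force fell from about 10 N to 3.7 N at roughly 9 mm of travel, and it held for 0.2 s. Easing off and lifting straight up.

```bash

python3 -m creep '[[[1,0,-0.3,0,0,0,0.1],[1,-0.05,-0.5,0,0,0,0.1],[1,-0.03,-0.5,0,0,0,0.1],[1,0,-0.5,0,0,0,0],[1,0,-0.5,0,0,0,0],[1,0,-0.5,0,0,0,0],[1,0,-0.5,0,0,0,0],[1,0,-0.2,0,0,0,0]]]' 45
python3 w.py .577 .182 .17 12.6
```

```text
t: 26.55
tool_pos: [0.5762, 0.1819, 0.1147]
orientation: [-1.564, -0.172, 0.175]
force: [-0.4, -0.0, -2.3]
opening: 0.0164
t 26.55 tcp [0.5762 0.1819 0.1147] F [-0.37 -0.04 -2.29] open 0.01644717050692464 yaw 12.64 tilt [-1.9e-03  1.0e-04 -1.0e+00] q [ 0.22  0.22  1.6   0.    1.32 -0.  ]
shift cm [ 0.07 -5.53 -0.01] turn deg [-0.03  0.04 -0.11]
```

```bash

python3 -m creep '[[[1,0.05,-0.6,0,0,0,-0.1],[1,0,-0.9,0,0,0,0],[1,0,-0.9,0,0,0,0],[1,0,-0.9,0,0,0,0],[1,0,-0.9,0,0,0,0],[1,0,-0.9,0,0,0,0],[1,0,-0.4,0,0,0,0],[1,0,0,0,0,0,0]]]' 45
python3 w.py .5552 -.0725 .165 12.6
```

```text
t: 27.35
tool_pos: [0.5772, 0.182, 0.1762]
orientation: [-1.563, -0.174, 0.172]
force: [-0.4, -0.4, -1.4]
opening: 0.0163
t 27.35 tcp [0.5772 0.182  0.1762] F [-0.43 -0.38 -1.4 ] open 0.016324364135314594 yaw 12.63 tilt [ 1.6e-03  7.0e-04 -1.0e+00] q [ 0.22  0.17  1.54  0.    1.43 -0.  ]
shift cm [ -7.72   1.1  -24.35] turn deg [-0.02  0.03  0.1 ]
```

```bash

python3 -m creep '[[[1,-0.6,0,-2,0,0,0],[1,-1.1,0,-3.5,0,0,0],[1,-1.1,0,-3.5,0,0,0],[1,-1.1,0,-3.5,0,0,0],[1,-1.1,0,-3.5,0,0,0],[1,-1.0,0,-3.0,0,0,0],[1,-0.6,0,-2,0,0,0],[1,-0.3,0,-0.7,0,0,0]]]' 45
python3 w.py .5552 -.0725 .165 12.6
```

```text
t: 28.15
tool_pos: [0.5552, -0.0508, 0.1731]
orientation: [-1.562, -0.175, 0.177]
force: [-0.0, 0.4, -1.3]
opening: 0.016
t 28.15 tcp [ 0.5552 -0.0508  0.1731] F [-0.02  0.42 -1.28] open 0.015966283339868582 yaw 12.88 tilt [-0.0015  0.0015 -1.    ] q [-0.18  0.05  1.68  0.    1.42 -0.41]
shift cm [-0.49  0.8  -2.11] turn deg [-0.1   0.28 -0.06]
```

```bash

python3 -m creep '[[[1,-0.2,0,-0.9,0,0.2,0],[1,-0.15,0,-0.7,0,0.1,0],[1,-0.1,0,-0.3,0,0,0],[1,0,0.2,0,0,0,0],[1,0,0.4,0,0,0,0],[1,0,0.3,0,0,0,0],[1,0,0,0,0,0,0],[1,0,0,0,0,0,0]]]' 45
python3 w.py .5552 -.0725 .0822 12.6; python3 - <<'E'
from h import *
from scipy.spatial.transform import Rotation as Ro
s=readout.read_state(); p=s['tool_pos']
d=grab('side')
x,y,w,h,k=300,170,50,75,8
cv2.imwrite('pics/c5.png',cv2.resize(d['frame'][y:y+h,x:x+w,::-1],(w*k,h*k),interpolation=cv2.INTER_CUBIC))
f=lambda q:((proj(d,[q])[0]-(x,y)+.5)*k).round(0)
for n,z in(('tip',-.0762),('nose',-.0622),('collar',-.0262)):print(n,f(p+[0,0,z]))
print('hole',f((.5552,-.0725,.056)))
E
```

```text
t: 28.95
tool_pos: [0.5549, -0.0682, 0.162]
orientation: [-1.56, -0.172, 0.176]
force: [-0.3, 0.5, -1.8]
opening: 0.0168
t 28.95 tcp [ 0.5549 -0.0682  0.162 ] F [-0.29  0.5  -1.75] open 0.016773447113133277 yaw 12.72 tilt [-0.0031  0.0032 -1.    ] q [-0.22  0.07  1.68  0.    1.4  -0.44]
shift cm [-0.05  7.98 -0.46] turn deg [-0.22  0.12 -0.13]
tip [235. 391.]
nose [235. 357.]
collar [235. 267.]
hole [245. 467.]
```

View pics/c5.png

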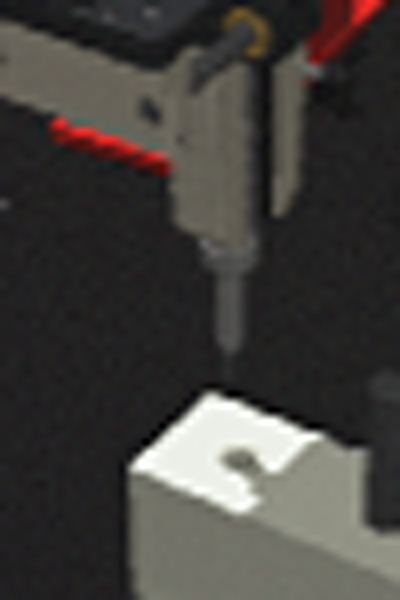

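The crop shows the punch upright with its spindle out. The tip is at crop (228,385) and the empty hole at (241,461). Both are offset from prediction by the same amount, so the recorded home position holds.

```bash

python3 -m creep '[[[1,-0.03,0,-0.3,-0.1,0.1,-0.1],[1,0,0.3,-0.15,-0.1,0,0],[1,0,0.5,0,0,0,0],[1,0,0.5,0,0,0,0],[1,0,0.5,0,0,0,0],[1,0,0.2,0,0,0,0],[1,0,0,0,0,0,0],[1,0,0,0,0,0,0]]]' 45
python3 w.py .5552 -.0725 .0822 12.6
```

```text
t: 29.8
tool_pos: [0.5553, -0.073, 0.1398]
orientation: [-1.564, -0.172, 0.174]
force: [-1.0, 0.0, -0.5]
opening: 0.0168
t 29.8 tcp [ 0.5553 -0.073   0.1398] F [-1.    0.02 -0.45] open 0.016766957936710864 yaw 12.6 tilt [-1.1e-03  1.0e-04 -1.0e+00] q [-0.22  0.08  1.7  -0.    1.35 -0.44]
shift cm [0.   5.76 0.05] turn deg [-0.02  0.   -0.06]
```

```bash

python3 -m creep '[[[1,0,0.2,0.05,0,0,0],[1,0,0.3,0,0,0,0],[1,0,0.3,0,0,0,0],[1,0,0.3,0,0,0,0],[1,0,0.1,0,0,0,0],[1,0,0,0,0,0,0],[1,0,0,0,0,0,0],[1,0,0,0,0,0,0]]]' 45
python3 w.py .5552 -.0725 .0822 12.6
```

```text
t: 30.6
tool_pos: [0.5555, -0.0725, 0.1272]
orientation: [-1.564, -0.172, 0.173]
force: [0.3, -0.4, -1.0]
opening: 0.0164
t 30.6 tcp [ 0.5555 -0.0725  0.1272] F [ 0.31 -0.43 -0.98] open 0.016350949425169996 yaw 12.61 tilt [-3.e-04 -1.e-04 -1.e+00] q [-0.22  0.1   1.72 -0.    1.33 -0.44]
shift cm [-0.03  4.5   0.01] turn deg [-0.    0.01 -0.02]
```

```bash

python3 -m creep '[[[1,-0.02,0.2,0,0,0,0],[1,0,0.3,0,0,0,0],[1,0,0.3,0,0,0,0],[1,0,0.3,0,0,0,0],[1,0,0.3,0,0,0,0],[1,0,0.2,0,0,0,0],[1,0,0,0,0,0,0],[1,0,0,0,0,0,0]]]' 45
python3 w.py .5552 -.0725 .0822 12.6
```

```text
t: 31.4
tool_pos: [0.5552, -0.0725, 0.1096]
orientation: [-1.564, -0.172, 0.173]
force: [0.4, -0.3, -0.4]
opening: 0.0167
t 31.4 tcp [ 0.5552 -0.0725  0.1096] F [ 0.42 -0.35 -0.35] open 0.016693520638123058 yaw 12.61 tilt [-6.e-04 -0.e+00 -1.e+00] q [-0.22  0.11  1.73 -0.    1.3  -0.44]
shift cm [0.   2.74 0.  ] turn deg [-0.01  0.01 -0.03]
```

```bash

python3 -m creep '[[[1,0,0.3,0,0,0,0],[1,0,0.4,0,0,0,0],[1,0,0.4,0,0,0,0],[1,0,0.4,0,0,0,0],[1,0,0.4,0,0,0,0],[1,0,0.2,0,0,0,0],[1,0,0,0,0,0,0],[1,0,0,0,0,0,0]]]' 45
python3 w.py .5552 -.0725 .0822 12.6
```

```text
t: 32.2
tool_pos: [0.5551, -0.0725, 0.0865]
orientation: [-1.564, -0.172, 0.173]
force: [0.4, -0.4, -2.2]
opening: 0.0165
t 32.2 tcp [ 0.5551 -0.0725  0.0865] F [ 0.43 -0.42 -2.24] open 0.0165292359394626 yaw 12.6 tilt [-8.e-04 -0.e+00 -1.e+00] q [-0.22  0.14  1.75 -0.    1.26 -0.44]
shift cm [0.01 0.43 0.  ] turn deg [-0.01  0.   -0.05]
```

```bash

python3 -m creep '[[[1,0,0.1,0,0,0,0],[1,0,0.1,0,0,0,0],[1,0,0.1,0,0,0,0],[1,0,0.05,0,0,0,0],[1,0,0,0,0,0,0],[1,0,0,0,0,0,0],[1,0,0,0,0,0,0],[1,0,0,0,0,0,0]]]' 45
python3 f.py
```

```text
t: 33.0
tool_pos: [0.5557, -0.0726, 0.0834]
orientation: [-1.564, -0.173, 0.172]
force: [-0.1, -1.1, -1.6]
opening: 0.0166
[ 9.0000e-02 -5.0000e-02 -1.2200e+00  5.5563e+02 -7.2590e+01  8.3430e+01]
```

```bash

python3 -m creep '[[[1,0,0.1,0,0,0,0],[1,0,0.05,0,0,0,0],[1,0,0,0,0,0,0],[1,0,0,0,0,0,0],[1,0,0,0,0,0,0],[1,0,0,0,0,0,0],[1,0,0,0,0,0,0],[1,0,0,0,0,0,0]]]' 45
python3 f.py
```

```text
t: 34.0
tool_pos: [0.5559, -0.0727, 0.0822]
orientation: [-1.564, -0.173, 0.172]
force: [-0.0, 0.2, -0.5]
opening: 0.0164
[ 1.4000e-01  6.0000e-02 -3.5000e-01  5.5589e+02 -7.2680e+01  8.2230e+01]
```

TCP is back at the grasp height (0.0822) and the weight is coming off the wrist, so I'll open.

```bash

python3 -m creep '[[[0,0,0,0,0,0,0],[0,0,0,0,0,0,0],[0,0,0,0,0,0,0],[0,0,0,0,0,0,0],[0,0,0,0,0,0,0],[0,0,0,0,0,0,0],[0,0,0,0,0,0,0],[0,0,0,0,0,0,0]]]'
python3 w.py .5552 -.0725 .2 12.6
```

```text
t: 35.0
tool_pos: [0.5564, -0.0728, 0.0827]
orientation: [-1.565, -0.174, 0.171]
force: [1.1, 0.4, -0.1]
opening: 0.0758
t 35.0 tcp [ 0.5564 -0.0728  0.0827] F [ 1.08  0.37 -0.14] open 0.07584457401039696 yaw 12.6 tilt [ 2.1e-03 -6.0e-04 -1.0e+00] q [-0.22  0.14  1.75 -0.    1.25 -0.44]
shift cm [ -0.09 -11.73   0.04] turn deg [0.06 0.   0.11]
```

```bash

python3 -m creep '[[[0,-0.05,-0.5,0,0,0,0.1],[0,0,-1,0,0,0,0],[0,0,-1.5,0,0,0,0],[0,0,-2,0,0,0,0],[0,0,-2,0,0,0,0],[0,0,-2,0,0,0,0],[0,0,-2,0,0,0,0],[0,0,-1,0,0,0,0]]]'
python3 -m creep '[[[0,0.5,0,1.5,0,0,0],[0,0.5,0,3,0,0,0],[0,0.5,0,3,0,0,0],[0,0.5,0,3,0,0,0],[0,0.5,0,3,0,0,0],[0,0.5,0,2,0,0,0],[0,0,0,1,0,0,0],[0,0,0,0,0,0,0]]]'
python3 - <<'E'
from h import *
t=grab('top');d=grab('side')
k=6
r=lambda c,x,y,w,h:cv2.resize(c['frame'][y:y+h,x:x+w,::-1],(w*k,h*k),interpolation=cv2.INTER_CUBIC)
a=r(t,330,175,65,70);b=r(d,310,200,65,70)
cv2.imwrite('pics/c6.png',np.hstack([a,b]))
o=cv2.imread('pics/side0.png').astype(int)
f=d['frame'][:,:,::-1].astype(int)
for r_ in (204,207,215,225): print(r_,o[r_,320:342].sum(1).tolist(),'\n   ',f[r_,320:342].sum(1).tolist())
E
```

```text
t: 35.8
tool_pos: [0.5558, -0.0727, 0.2138]
orientation: [-1.566, -0.174, 0.171]
force: [-0.4, -0.1, 0.4]
opening: 0.0931
t: 36.6
tool_pos: [0.5472, 0.1067, 0.2126]
orientation: [-1.565, -0.173, 0.171]
force: [-0.4, -0.4, 0.3]
opening: 0.0928
204 [108, 102, 108, 110, 106, 108, 86, 101, 168, 221, 240, 177, 116, 85, 109, 110, 104, 114, 99, 106, 109, 99] 
    [106, 106, 97, 95, 109, 92, 101, 102, 123, 162, 153, 138, 110, 90, 102, 100, 104, 102, 93, 93, 92, 98]
207 [98, 114, 104, 101, 97, 113, 136, 201, 209, 211, 215, 210, 203, 132, 104, 105, 111, 107, 109, 113, 109, 101] 
    [95, 89, 100, 93, 95, 91, 104, 139, 160, 160, 185, 168, 165, 128, 106, 97, 106, 110, 102, 106, 97, 98]
215 [104, 109, 106, 102, 102, 97, 113, 160, 190, 193, 198, 178, 206, 131, 108, 107, 111, 109, 106, 112, 106, 102] 
    [62, 82, 67, 71, 68, 67, 57, 138, 208, 194, 204, 185, 172, 113, 98, 105, 104, 92, 94, 102, 102, 105]
225 [716, 729, 714, 716, 714, 728, 608, 309, 214, 236, 240, 222, 188, 576, 713, 720, 717, 720, 726, 734, 745, 665] 
    [410, 432, 428, 419, 426, 432, 385, 269, 219, 233, 239, 231, 208, 306, 409, 425, 424, 427, 429, 441, 441, 375]
```

View pics/c6.png

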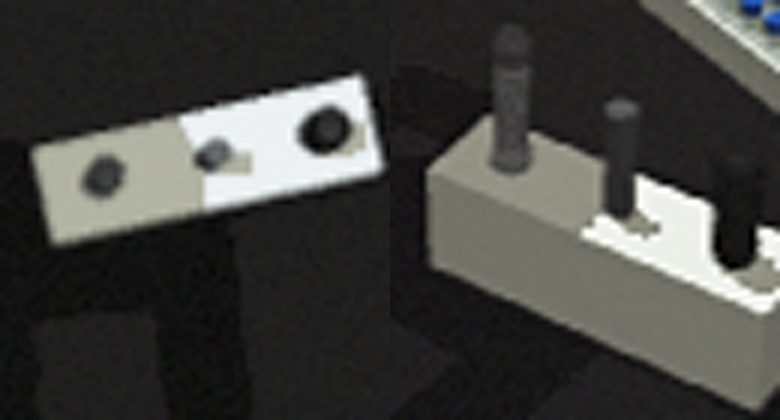

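The punch is back in its hole, upright with its collar on the stand. The image profiles match the start to within a fraction of a pixel, and the other two tools haven't moved. One settling call, then I'll hand in.

```bash

python3 -m creep '[[[0,0,0,0,0,0,0],[0,0,0,0,0,0,0],[0,0,0,0,0,0,0],[0,0,0,0,0,0,0],[0,0,0,0,0,0,0],[0,0,0,0,0,0,0],[0,0,0,0,0,0,0],[0,0,0,0,0,0,0]]]'
python3 -c "
from plant import robot
print(robot.close_job())"
```

```text
t: 37.5
tool_pos: [0.5482, 0.1009, 0.2128]
orientation: [-1.567, -0.168, 0.165]
force: [0.1, 0.5, 0.3]
opening: 0.0931
the job is handed in; nothing more can be done
None
```

The centre punch tripped once in the jig's wide bush and is back in the stand hole it came from. I handed the job in at 37.5 s; no verdict was reported.

- **Punching:** I felt the bar about 36 mm below the bush mouth and pressed straight down. The spring force rose to about 10 N, then fell to about 3.7 N at the trip. It stayed tripped for about 0.2 s before I lifted off.
- **Close to the stop:** estimated spindle travel reached about 9–9.5 mm, against the stop at 9.5 mm. The highest force I read was about 10.6 N, but I had no readings during the snap itself, so I can't rule out a brief peak.
- **Side load:** the nose leaned lightly on the bush wall while pressing, at about 3 N.
- **Final checks:** the gripper released the punch at its original grasp height. The last images show it upright with its collar on the stand, matching its starting outline to within about a pixel. The nut driver and plain punch look unmoved, and the arm is clear with the gripper open. I did not check the bottles, flask, tray or caliper again, but the arm never worked close to them.

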